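# Pack out a sample in the packing frame

## Task

One of the two dark steel samples stands between the two cheeks of the packing frame and is loose. Choose the two aluminium packing plates that together fill the gap beside it snugly (about 2 mm of play in all) and stand them upright in the gap, side by side in a neat row along the cheeks, right down on the base plate and not sticking out past the ends of the cheeks. Set them in gently without forcing, leave the other two plates standing where they are, and do not disturb the other things.

Things in the scene. Friction and masses are not known exactly. Their poses are not given: they have to be found in the camera images.
- frame: fixed grey base plate 104 x 180 x 8 mm with two upright steel cheeks along x, 100 mm long, 14 thick, 40 high above the base, inner top edges bevelled 3 mm, inner faces 85 mm apart at y = -42.5 and +42.5 mm, ends open. Origin: middle of the channel, underside of the base (channel floor at z = 8 mm); x along the cheeks, away from the robot; y to the left. A sample is parked outside the -y cheek.
- plate_14: aluminium packing plate: bar 80 mm long, 14 mm thick, 46 mm high, edges bevelled 2 mm, standing loose on the mat; on its top, centred, a grip tab 36 mm long, 10 thick, 32 high (78 mm in all). About 0.17 kg. Grip the tab by its ends, closing along the plate's length. Origin: centre of underside; x along its length, y through its thickness. The order of the four plates varies.
- plate_19: aluminium packing plate: bar 80 mm long, 19 mm thick, 46 mm high, edges bevelled 2 mm, standing loose on the mat; on its top, centred, a grip tab 36 mm long, 10 thick, 32 high (78 mm in all). About 0.22 kg. Grip the tab by its ends, closing along the plate's length. Origin: centre of underside; x along its length, y through its thickness. The order of the four plates varies.
- plate_25: aluminium packing plate: bar 80 mm long, 25 mm thick, 46 mm high, edges bevelled 2 mm, standing loose on the mat; on its top, centred, a grip tab 36 mm long, 10 thick, 32 high (78 mm in all). About 0.28 kg. Grip the tab by its ends, closing along the plate's length. Origin: centre of underside; x along its length, y through its thickness. The order of the four plates varies.
- plate_34: aluminium packing plate: bar 80 mm long, 34 mm thick, 46 mm high, edges bevelled 2 mm, standing loose on the mat; on its top, centred, a grip tab 36 mm long, 10 thick, 32 high (78 mm in all). About 0.37 kg. Grip the tab by its ends, closing along the plate's length. Origin: centre of underside; x along its length, y through its thickness. The order of the four plates varies.
- sample_thick: dark steel block, the thicker sample: 80 mm long, 44 thick, 44 high, bright top. If it is the one between the cheeks, it stands against the frame's -y cheek and leaves a gap of 41 mm; else it is parked outside that cheek (which one varies). Origin: underside, middle of its side towards the frame's -y; it spans its own y = 0 to 44 mm; x lengthwise.
- sample_thin: dark steel block, the thinner sample: 80 mm long, 30 thick, 44 high, bright top. If it is the one between the cheeks, it stands against the frame's -y cheek and leaves a gap of 55 mm; else it is parked outside that cheek (which one varies). Origin: underside, middle of its side towards the frame's -y; it spans its own y = 0 to 30 mm; x lengthwise.
- bench_mat: dark rubber mat 290 x 370 mm, 3 mm thick, fixed on the bench; the frame and the plates stand on it (its top is 3 mm above the bench). Origin: centre of its underside.
- timer: bystander: white bench timer 60 x 70 x 23 mm, left of the mat. Origin: centre of its underside.
- slide_box: bystander: slide box 35 x 86 x 31 mm, left of the mat. Origin: centre of its underside.
- caliper: bystander: steel vernier caliper 252 mm long, lying flat behind the mat. Origin: centre of its underside.
Not all that is in view belongs to the job. Leave any purple look-alike of the plate_34 alone.

How it is judged:
By the outcome, as a careful person would: the job done as asked, in the order asked, and still so for the second after the job is handed in, with the robot touching nothing.
It also fails if it takes over 54 s, if anything falls off the work surface, if the arm or the gripper's body presses on something with over 40 N, if the wrist force passes 120 N, or if a joint passes its speed limit or range.

## Robot

A 6-joint arm with a two-finger parallel gripper is mounted at the origin on a cart in front of the work surface, level with it; the furniture and walls round the work are solid. World frame = base frame: x ahead of the robot, y to its left, z up, the work surface at z = 0. Lengths are in m, angles in degrees, forces in N, time in s.
With the tool pointing down it reaches from about 0.4 to 0.825 m from the base axis. Payload 7 kg.
Tool frame: the origin (TCP) lies at the very end of the fingers, on their centre line; the grasp point (between the pads) lies 19 mm behind it; z points along the fingers, y is the direction in which the jaws open and shut (so a half turn about z gives the same grasp; the last joint's range is limited). The gripper opens to 88 mm and grips with 3 to 60 N. Pads are 19 mm wide; open, the fingers measure 130 mm over their backs; the gripper's body (78 mm by 193 mm) begins 47 mm behind the grasp point.
Start: joints at [-50.93, 20.546, 0.682, 0, -70.136, -16.507], TCP at [0.259, -0.623, 0.227] pointing down, gripper open.
Joint ranges: [-176.03, 176.03], [-82.01, 121.73], [-58.28, 71.71], [-173.87, 95.51], [-174.79, -0.11], [-173.66, 173.66]. Speed limits (degrees/s): [136.94, 136.94, 172.46, 180, 180, 180].

## Interface

Orientations are given as [roll, pitch, yaw] about the fixed x, y, z axes, in that order (R = Rz(yaw) Ry(pitch) Rx(roll)).
In Python, from plant import ctrl gives the robot as it stands.
- The arm moves only by the tool move_arm, never from a script. Its argument "increments" is a list of rows, each a list of 2 entries, a list of its own where there are three numbers: the shift along the world's x, y, z in mm, then the turn about the world's z in rad. A call has exactly 8 rows; each row shifts and turns the pose as measured when the row begins; what a row does not reach is not made up. A row lasts 1/10 s, in which the tool goes at most 50 mm and 8.59 degrees, less where a joint would pass 70% of its speed; a pose out of reach is approached as far as the arm can. A call with a gripper value outside its range is refused whole. "jaw" is the gripper command: -1 is shut, 1 is fully open, values between are in proportion, set as the call begins (left out, the last holds). The fingers move at their own pace and stop on an object; the grip force is fixed at half the most. Time passes only in rows, so rows that do not move let the fingers close, or fill a call up. It gives the time, the measured TCP pose, the force and the opening at its end, in the units of the state.
- ctrl.get_obs(): the state, without advancing time (a new reading comes with each control period).
- ctrl.snapshot(name): name is "scene" or "top" or "wrist"; returns a dict with "color" (400x640x3 uint8, red, green, blue), "fx", "fy", "cx", "cy" (pixels), "R" (3x3) and "t" (3): a world point X has camera coordinates R X + t. Camera axes: x right, y down, z forward; pixel columns grow to the right and rows downward; lengths in m; the calibration is good to about 2 mm. A picture is of the moment at which its call begins. There is no depth.
- ctrl.close_job(): hands the job in, once; it reports no verdict.
The state is a dict: "clock": time; "joint_pos": joint angles; "qvel": joint speeds; "tau": joint torques, N m; "tool_pos": TCP position; "orientation": TCP orientation; "force": force on the tool from outside, world axes, zero at the start; "moment": the same for the moment, N m; "opening": finger opening in m.
Only numpy, scipy, OpenCV 4.12 (cv2) and the standard library are available. Lean on these libraries where they do the work, as an engineer would, in place of code of your own. Each camera call takes 0.05 s, during which the arm holds its last target.

## Working session

There is one attempt and no reset: what is moved stays moved. The work goes in short steps, Python scripts to look and compute and a tool call to move; the robot and the scene stay as the last step left them, time stands still between calls to the robot, and variables do not carry over. Pictures are saved under pics/ and viewed, and the job is handed in when it is done.

Besides the shell and the picture viewer there is one more tool, called after "Emit:" by a JSON object that holds its "name" and its "arguments", one argument or row to a line. move_arm: Moves the arm, as the interface text tells. Its arguments: {"type":"object","properties":{"increments":{"type":"array","items":{"type":"array"}},"jaw":{"type":"number"}},"required":["increments"]}

```bash
mkdir -p pics; ls
python3 - <<'E'
from plant import ctrl
import cv2,pickle
o=ctrl.get_obs();print(o)
for n in("scene","top","wrist"):
    s=ctrl.snapshot(n);pickle.dump(s,open(f"pics/{n}0.pkl","wb"))
    cv2.imwrite(f"pics/{n}0.png",s["color"][:,:,::-1]);print(n,s["fx"],s["cx"],s["cy"],s["R"],s["t"])
E
```

```text
pics
{'clock': 0.0, 'joint_pos': array([-5.09285944e+01,  2.05912124e+01,  6.36681645e-01, -2.04843292e-02,
       -7.01337482e+01, -1.65069101e+01]), 'qvel': array([-0.05165776, -0.05314996, -0.04443646,  0.01494476, -0.09060916,
       -0.04243095]), 'tau': array([-8.32329042e-04, -5.82718527e+01,  2.93058944e+01,  6.99724227e+00,
        6.99079319e-03, -8.41330666e-05]), 'tool_pos': array([ 0.25882721, -0.62291519,  0.22564612]), 'orientation': array([ 1.79909887e+02, -6.62215389e-03, -1.57442475e+02]), 'force': array([-0.51614592, -0.49046987,  0.01774198]), 'moment': array([-0.02743977,  0.03004688,  0.02388829]), 'opening': 0.08749134700826684}
scene 376.0551471075464 318.1379353901751 204.74577695038204 [[-0.79070166 -0.61207797 -0.01230611]
 [-0.28405036  0.38460368 -0.87829119]
 [ 0.54231566 -0.69097074 -0.47796773]] [0.67288282 0.03557694 0.93140308]
top 490.4375831640623 322.3735537472721 194.95963639841204 [[-0.0291983  -0.99953643 -0.00862408]
 [-0.99442281  0.02992151 -0.10113342]
 [ 0.10134458  0.00562306 -0.99483549]] [0.43871307 0.51896549 1.3023474 ]
wrist 309.71093157637955 323.915431461824 195.68316124645398 [[-0.38402037  0.92332314  0.00165073]
 [ 0.88129513  0.36600602  0.29892891]
 [ 0.2754038   0.11624957 -0.95427396]] [ 0.67379672 -0.03766705  0.39185092]
```

View pics/scene0.png

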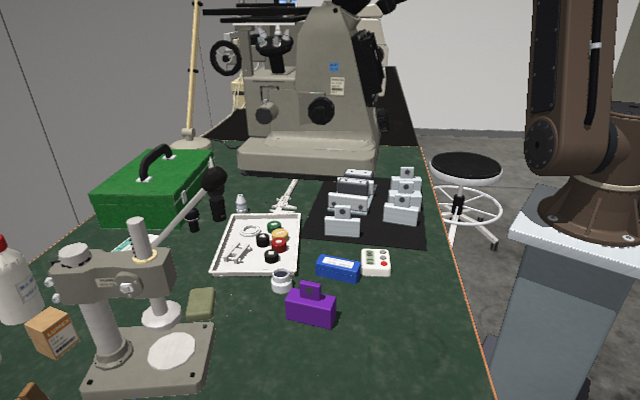

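View pics/top0.png

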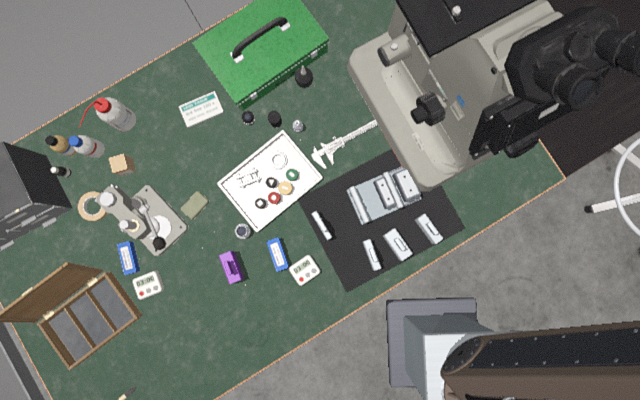

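View pics/wrist0.png

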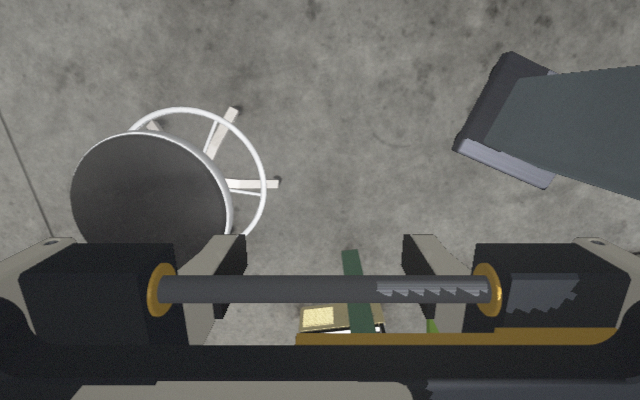

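Run:
```python
import cv2
a=cv2.imread("pics/top0.png")[140:300,290:480];cv2.imwrite("pics/topc.png",cv2.resize(a,None,fx=4.2,fy=3.7*4.2/3.7,interpolation=cv2.INTER_CUBIC)[:600])
a=cv2.imread("pics/scene0.png")[155:255,300:430];cv2.imwrite("pics/scenec.png",cv2.resize(a,None,fx=6,fy=6,interpolation=cv2.INTER_CUBIC))
```

```text
(no output)
```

View pics/topc.png

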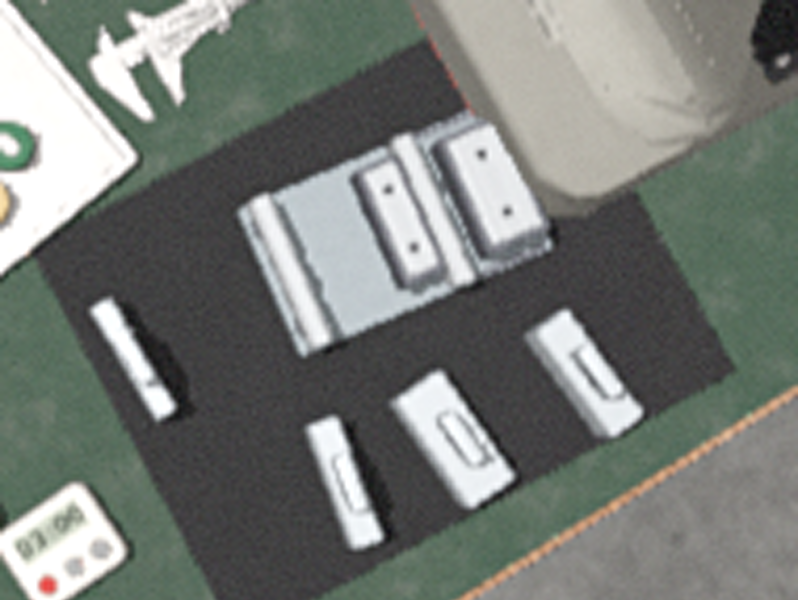

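View pics/scenec.png

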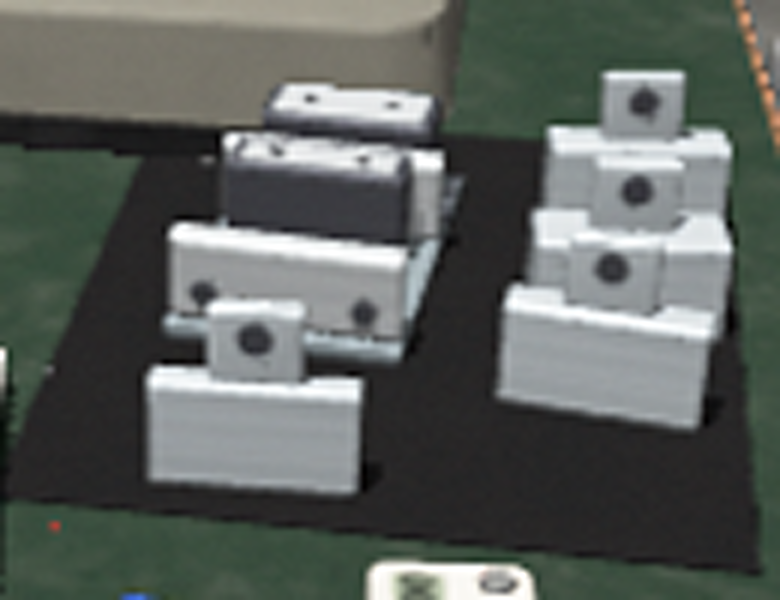

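```bash
cat > h.py <<'E'
import numpy as np,cv2,pickle
from plant import ctrl
def snap(n,f):
    s=ctrl.snapshot(n);pickle.dump(s,open(f"pics/{f}.pkl","wb"));cv2.imwrite(f"pics/{f}.png",s["color"][:,:,::-1]);return s
def ray(s,uv,z):
    uv=np.atleast_2d(np.array(uv,float))
    d=np.c_[(uv[:,0]-s["cx"])/s["fx"],(uv[:,1]-s["cy"])/s["fy"],np.ones(len(uv))]@s["R"]
    c=-s["R"].T@s["t"]
    return c+d*((z-c[2])/d[:,2])[:,None]
def proj(s,X):
    p=np.atleast_2d(X)@s["R"].T+s["t"];return np.c_[s["fx"]*p[:,0]/p[:,2]+s["cx"],s["fy"]*p[:,1]/p[:,2]+s["cy"]]
def load(f): return pickle.load(open(f"pics/{f}.pkl","rb"))
E
python3 - <<'E'
from h import *
np.set_printoptions(suppress=True,precision=4)
s=load("top0"); c=lambda x,y:(290+x/4.2,140+y/4.2)
for n,p,z in [("A",c(133,360),.049),("B",c(345,485),.049),("C",c(453,440),.049),("D",c(583,375),.049),("cheekL",c(265,195),.051),("cheekLn",c(318,350),.051),("cheekR",c(400,140),.051),("cheekRn",c(465,283),.051),("samp",c(400,220),.055),("parked",c(495,188),.055)]: print(n,ray(s,p,z)[0])
w=load("wrist0");o=ctrl.get_obs();print("cam",-w["R"].T@w["t"],o["tool_pos"])
E
```

```text
A [0.4477 0.4273 0.049 ]
B [0.3655 0.2966 0.049 ]
C [0.3915 0.2277 0.049 ]
D [0.4299 0.1441 0.049 ]
cheekL [0.5498 0.3404 0.051 ]
cheekLn [0.4505 0.3105 0.051 ]
cheekR [0.5825 0.2532 0.051 ]
cheekRn [0.49  0.216 0.051]
samp [0.5309 0.2559 0.055 ]
parked [0.5494 0.1949 0.055 ]
cam [ 0.184  -0.6539  0.3841] [ 0.2588 -0.623   0.2258]
```

Emit:
{"name": "move_arm", "arguments": {
  "increments": [
    [[25,42,5],0.12],
    [[25,42,5],0.12],
    [[25,42,5],0.12],
    [[25,42,5],0.12],
    [[25,42,5],0.12],
    [[25,42,5],0.12],
    [[20,45,5],0.12],
    [[15,45,0],0.12]
  ]
}}

```text
clock: 0.95
tool_pos: [0.4431, -0.2749, 0.2568]
orientation: [179.6, -0.1, -100.9]
force: [0.9, 0.5, 0.3]
opening: 0.0878
```

Run:
```python
from h import *
def tri(p,q):
    A=[];b=[]
    for n,uv in(("top0",p),("scene0",q)):
        s=load(n);d=(ray(s,uv,0)-ray(s,uv,1))[0];d/=np.linalg.norm(d);c=-s["R"].T@s["t"];P=np.eye(3)-np.outer(d,d);A.append(P);b.append(P@c)
    x=np.linalg.lstsq(np.vstack(A),np.hstack(b),rcond=None)[0];print(x,np.linalg.norm(np.vstack(A)@x-np.hstack(b)))
tri((430,112),(320,108))
tri((395,50),(266,112))
s=load("top0")
for z in(0,.05,.1):print(z,ray(s,[(430,188),(351,66),(405,168)],z))
```

```text
[0.70885091 0.16250519 0.20571835] 0.00698242164637081
[0.86922261 0.23329382 0.18526569] 0.000530742093394292
0 [[0.54501376 0.12478241 0.        ]
 [0.90084227 0.33110901 0.        ]
 [0.60306251 0.19130251 0.        ]]
0.05 [[0.53953555 0.13554053 0.05      ]
 [0.88220365 0.33423609 0.05      ]
 [0.59543734 0.19960037 0.05      ]]
0.1 [[0.53405733 0.14629865 0.1       ]
 [0.86356502 0.33736317 0.1       ]
 [0.58781218 0.20789823 0.1       ]]
```

Emit:
{"name": "move_arm", "arguments": {
  "increments": [
    [[5,49,0],0.07],
    [[5,49,0],0.07],
    [[0,49,0],0.07],
    [[0,49,0],0.07],
    [[0,49,0],0.07],
    [[0,49,0],0.07],
    [[0,49,0],0.07],
    [[0,49,0],0.05]
  ]
}}

```text
clock: 1.75
tool_pos: [0.4509, 0.1247, 0.2571]
orientation: [179.7, -0.1, -68.5]
force: [1.4, -0.2, 0.1]
opening: 0.0878
```

Emit:
{"name": "move_arm", "arguments": {
  "increments": [
    [[0,49,0],0],
    [[0,49,0],0],
    [[0,49,0],0],
    [[0,49,0],0],
    [[0,45,0],0],
    [[0,45,0],0],
    [[0,20,0],0],
    [[0,0,0],0]
  ]
}}

```text
clock: 2.55
tool_pos: [0.446, 0.4447, 0.2549]
orientation: [179.7, -0.1, -67.9]
force: [-0.1, -1.0, -1.4]
opening: 0.0878
```

Run:
```python
from h import *
s=snap("wrist","w1");o=ctrl.get_obs();print(o["clock"],o["tool_pos"],o["orientation"])
```

```text
2.6 [0.44584695 0.44360687 0.25484175] [ 1.79635195e+02 -9.50884793e-02 -6.79583594e+01]
```

View pics/w1.png

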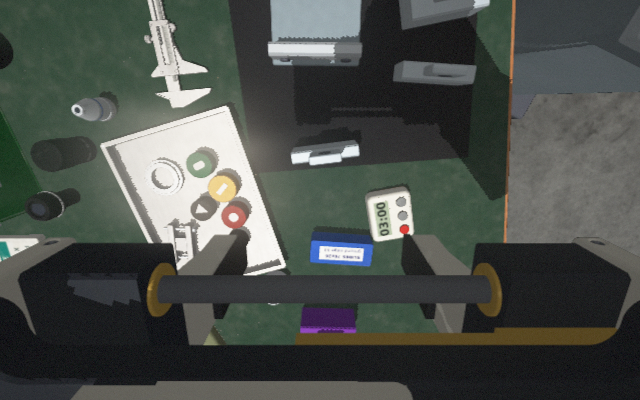

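Emit:
{"name": "move_arm", "arguments": {
  "increments": [
    [[0,-40,0],0],
    [[0,-40,0],0],
    [[0,-40,0],0],
    [[0,-40,0],0],
    [[0,-10,0],0],
    [[0,0,0],0],
    [[0,0,0],0],
    [[0,0,0],0]
  ]
}}

```text
clock: 3.4
tool_pos: [0.4436, 0.2625, 0.2537]
orientation: [179.6, -0.1, -68.1]
force: [0.0, -0.7, -0.3]
opening: 0.0875
```

Run:
```python
from h import *
s=snap("wrist","w2");o=ctrl.get_obs();print(o["clock"],o["tool_pos"],o["orientation"])
a=cv2.imread("pics/w2.png")[0:260,150:550];cv2.imwrite("pics/w2c.png",cv2.resize(a,None,fx=2,fy=2,interpolation=cv2.INTER_CUBIC))
```

```text
3.45 [0.44358246 0.26269512 0.25357502] [ 1.79557464e+02 -1.50203071e-01 -6.80883410e+01]
```

View pics/w2c.png

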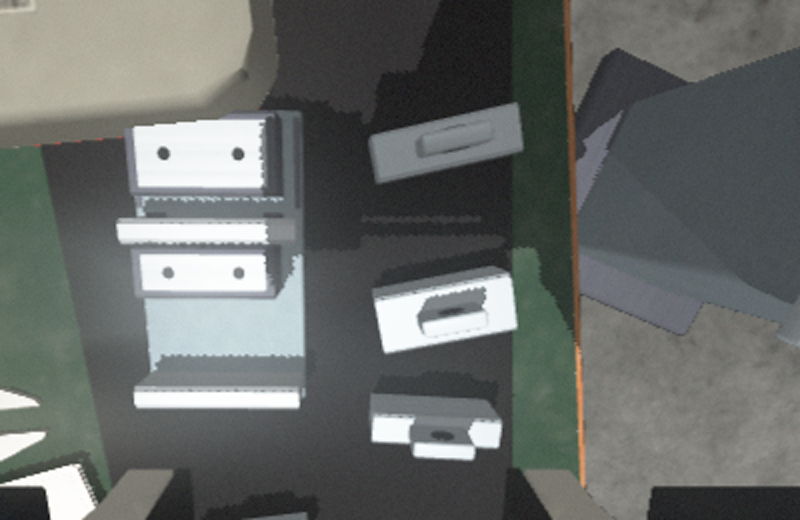

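Run:
```python
import cv2,numpy as np
im=cv2.imread("pics/w2.png")
def c(x0,y0,w,h,f): 
    r=cv2.resize(im[y0:y0+h,x0:x0+w],(800,600) if w*3==h*4 else None,fx=f,fy=f,interpolation=cv2.INTER_CUBIC); return r
a=c(325,40,100,75,8);b=c(325,125,100,75,8);d=c(325,175,100,75,8);e=c(205,50,100,75,8);g=c(205,120,100,75,8)
for n,i in zip("abdeg",(a,b,d,e,g)):cv2.imwrite(f"pics/w2_{n}.png",i)
```

```text
(no output)
```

View pics/w2_a.png

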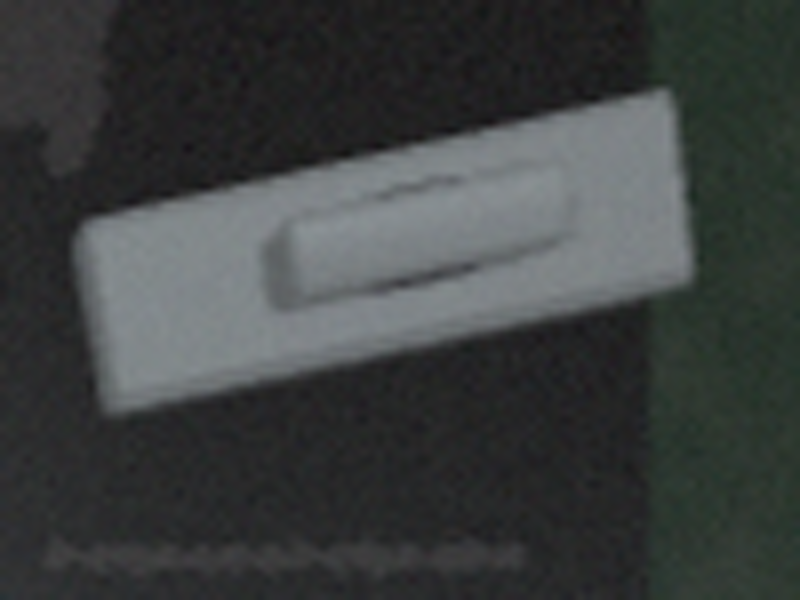

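View pics/w2_b.png

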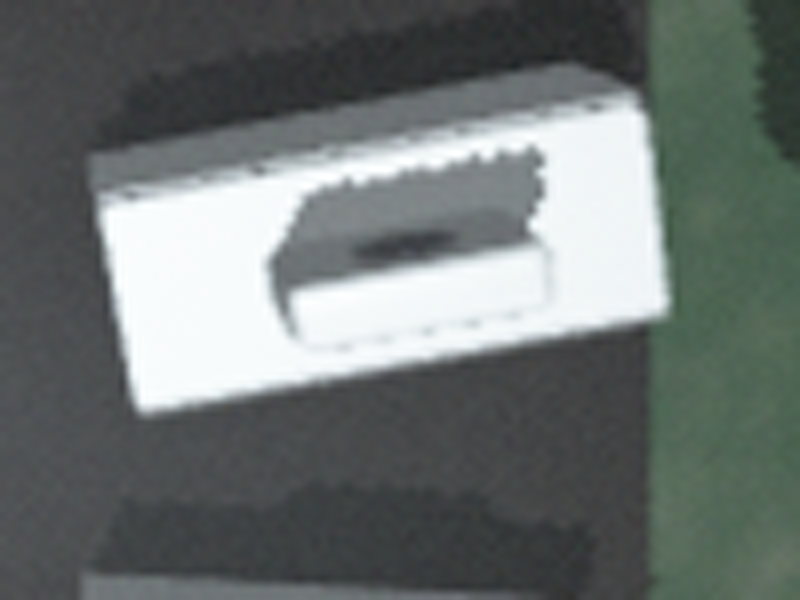

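View pics/w2_d.png

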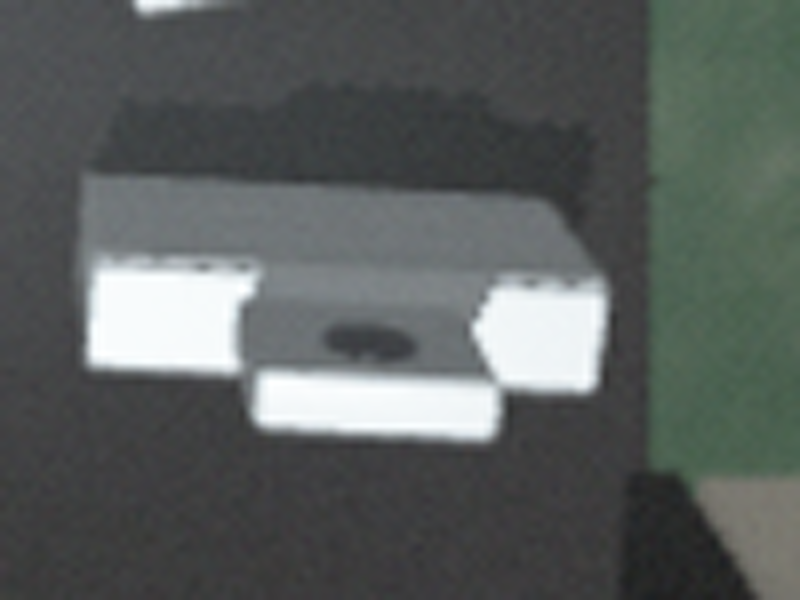

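View pics/w2_e.png

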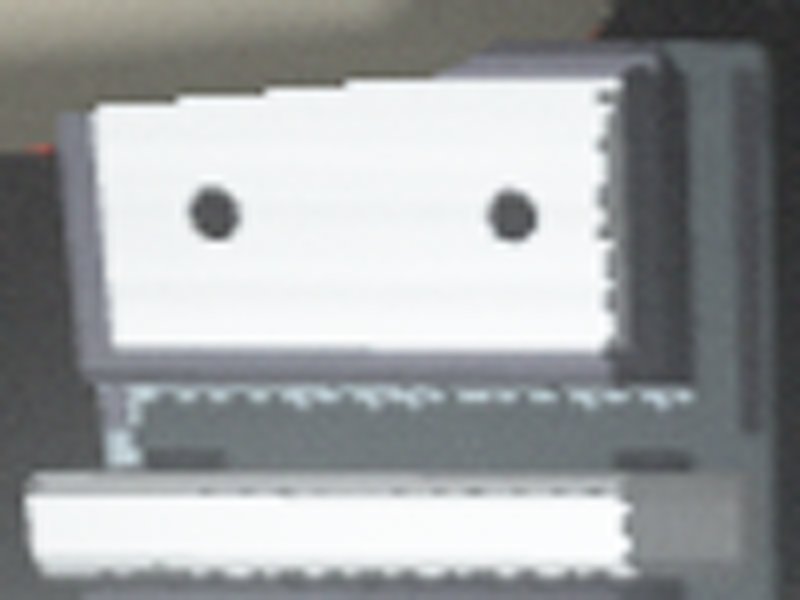

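View pics/w2_g.png

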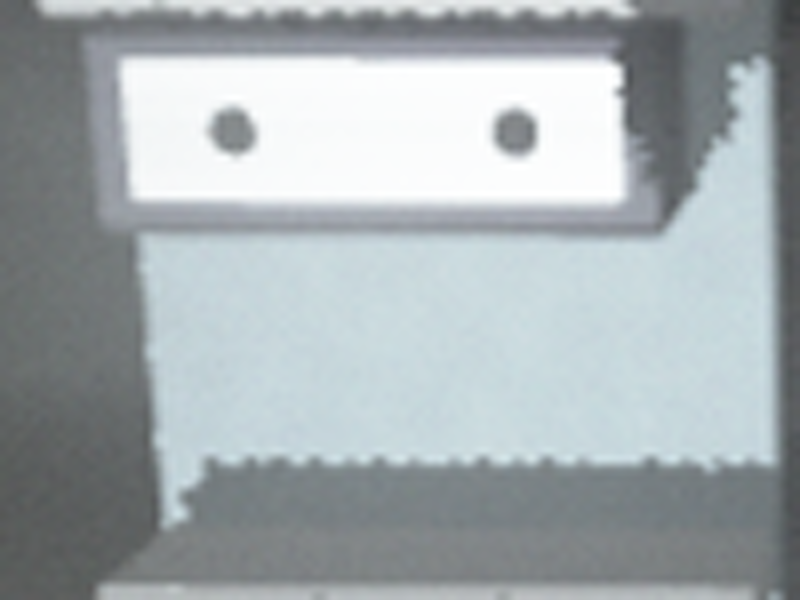

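```bash
python3 - <<'E'
from h import *
np.set_printoptions(suppress=True,precision=1)
s=load("w2")
def q(n,o,pts,z):
    P=ray(s,np.array(pts)/8.+o,z)[:,:2]*1000
    L=((P[1]-P[0])+(P[2]-P[3]))/2;c=P.mean(0);T=((P[3]-P[0])+(P[2]-P[1]))/2
    u=L/np.linalg.norm(L)
    print(n,"c",c,"len",np.linalg.norm(L),"thick",abs(T[0]*u[1]-T[1]*u[0]),"ang",np.degrees(np.arctan2(-u[1],-u[0])))
q("D",(325,40),[(80,228),(672,90),(692,285),(105,410)],.048)
q("C",(325,125),[(100,200),(640,102),(668,318),(138,412)],.049)
q("B",(325,175),[(92,268),(605,290),(597,392),(88,368)],.049)
q("Ctab",(325,125),[(290,290),(547,250),(547,305),(297,348)],.081)
q("Btab",(325,175),[(255,370),(498,378),(495,438),(260,430)],.081)
q("Dtab",(325,40),[(292,225),(565,170),(565,240),(292,305)],.081)
q("samp",(205,120),[(118,55),(617,55),(628,205),(130,205)],.055)
q("sampout",(205,120),[(85,37),(650,37),(660,230),(105,225)],.053)
# cheeks: -y cheek top white in e ; +y cheek
q("park",(205,50),[(95,103),(612,80),(612,352),(112,352)],.055)
print(ray(s,np.array([(25,495),(740,492),(38,575),(740,575)])/8.+(205,50),.051)[:,:2]*1000)
E
python3 - <<'E'
import cv2
im=cv2.imread("pics/w2.png")
cv2.imwrite("pics/w2_h.png",cv2.resize(im[165:225,205:305],None,fx=8,fy=8,interpolation=cv2.INTER_CUBIC))
E
```

```text
D c [433.2 140.3] len 81.83127154447737 thick 24.409661713305596 ang 33.779354935980955
C c [394.  226.4] len 79.84898531476566 thick 32.562535892103476 ang 32.18051619703418
B c [368.7 296.4] len 80.50716698924667 thick 16.92407730559347 ang 19.02185816091056
Ctab c [394.5 226.1] len 34.58555267517573 thick 7.80115780593553 ang 31.333314950682357
Btab c [369.1 295.6] len 34.64018767417836 thick 9.323825224260473 ang 19.692787498352974
Dtab c [433.  140.6] len 34.346444244229346 thick 8.584113736239301 ang 33.61510150315636
samp c [533.9 255.2] len 70.79940110891548 thick 21.0847059753163 ang 21.876588477134753
sampout c [533.8 255.8] len 79.97432404702478 thick 26.94189663155107 ang 21.617151006933113
park c [555.1 196.7] len 68.5497353387039 thick 32.85415839098196 ang 23.124195786856696
[[588.3 248.3]
 [495.3 210.4]
 [583.6 258.2]
 [491.3 221.1]]
```

View pics/w2_h.png

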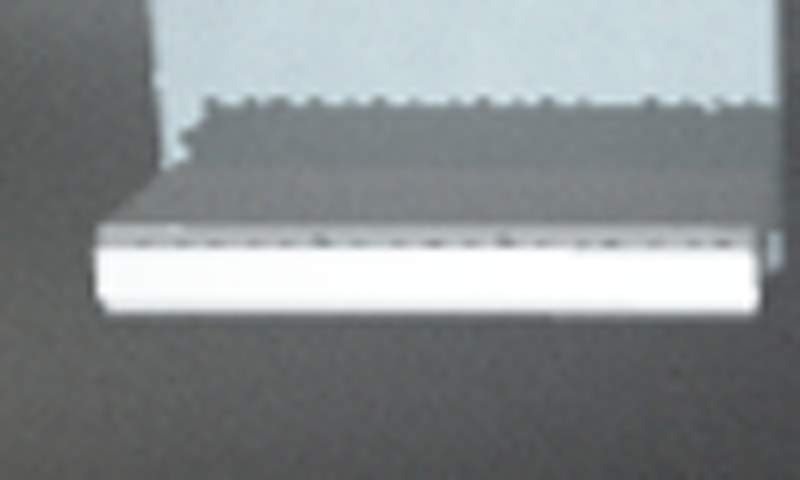

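Run:
```python
from h import *
np.set_printoptions(suppress=True,precision=1)
s=load("w2")
R=lambda o,pts,z:ray(s,np.array(pts)/8.+o,z)[:,:2]*1000
a=R((205,165),[(97,245),(757,245),(757,312),(105,312)],.051);print("+cheek top",a)
b=R((205,165),[(97,222),(757,222)],.048);print("+cheek inner",b)
f=R((205,165),[(175,165),(780,165)],.011);print("floor line at +cheek",f)
m=R((205,50),[(25,495),(740,492),(740,575),(38,575)],.051);print("-cheek top",m)
m2=R((205,50),[(740,472)],.051);print(m2)
d=(a[0]-a[1])+(a[3]-a[2])+(m[0]-m[1])+(m[3]-m[2]);th=np.arctan2(d[1],d[0]);print("ang",np.degrees(th))
u=np.array([np.cos(th),np.sin(th)]);v=np.array([-u[1],u[0]])
for n,p in(("+top",a),("+in",b),("floor",f),("-top",m)):print(n,"along",p@u,"across",p@v)
so=R((205,120),[(85,37),(650,37),(660,230),(105,225)],.053);print("samp",so@u,so@v)
for c in((533.9,255.2),(394.2,226.2),(369,296)):print(np.array(c)@u,np.array(c)@v)
```

```text
+cheek top [[551.4 339.6]
 [458.2 302.3]
 [454.4 312.5]
 [547.3 349.6]]
+cheek inner [[553.1 337.3]
 [459.4 299.8]]
floor line at +cheek [[551.7 338. ]
 [457.7 300.4]]
-cheek top [[588.3 248.3]
 [495.3 210.4]
 [491.3 221.1]
 [583.6 258.2]]
[[496.2 207.9]]
ang 21.904833730028486
+top along [638.3 537.9 538.2 638.2] across [109.4 109.6 120.4 120.2]
+in along [639.  538.1] across [106.6 106.8]
floor along [638.  536.7] across [107.8 107.9]
-top along [638.4 538.  538.3 637.8] across [10.9 10.5 21.8 21.8]
samp [630.8 551.  550.5 630.6] [24.7 24.7 52.1 51.3]
590.5614319236852 37.59581258925661
450.1281879721786 62.806802122724434
452.7875182507829 136.9688406766187
```

Emit:
{"name": "move_arm", "arguments": {
  "increments": [
    [[-12,-9,-30],0.05],
    [[-12,-9,-30],0.05],
    [[-12,-9,-30],0.05],
    [[-10,-8,-30],0.02],
    [[0,0,-10],0],
    [[0,0,0],0],
    [[0,0,0],0],
    [[0,0,0],0]
  ]
}}

```text
clock: 4.25
tool_pos: [0.3989, 0.2345, 0.1213]
orientation: [179.8, -0.1, -57.6]
force: [0.3, 0.1, -0.8]
opening: 0.0873
```

Run:
```python
from h import *
s=snap("wrist","w3");o=ctrl.get_obs();print(o["clock"],o["tool_pos"],o["orientation"])
```

```text
4.3 [0.39908746 0.2346073  0.12146921] [ 1.79797019e+02 -1.34258924e-01 -5.76255070e+01]
```

View pics/w3.png

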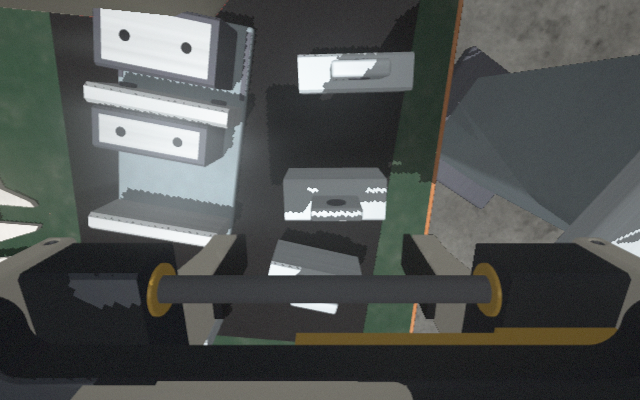

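Run:
```python
from h import *
s=load("w3")
print(proj(s,[[.3943,.2262,.081],[.3943,.2262,.049],[.399,.2345,.081]]))
im=cv2.imread("pics/w3.png");cv2.imwrite("pics/w3c.png",cv2.resize(im[160:235,280:380],None,fx=8,fy=8,interpolation=cv2.INTER_CUBIC))
```

```text
[[336.24052201 215.508363  ]
 [334.55314944 200.9399061 ]
 [323.96958462 221.61481558]]
```

View pics/w3c.png

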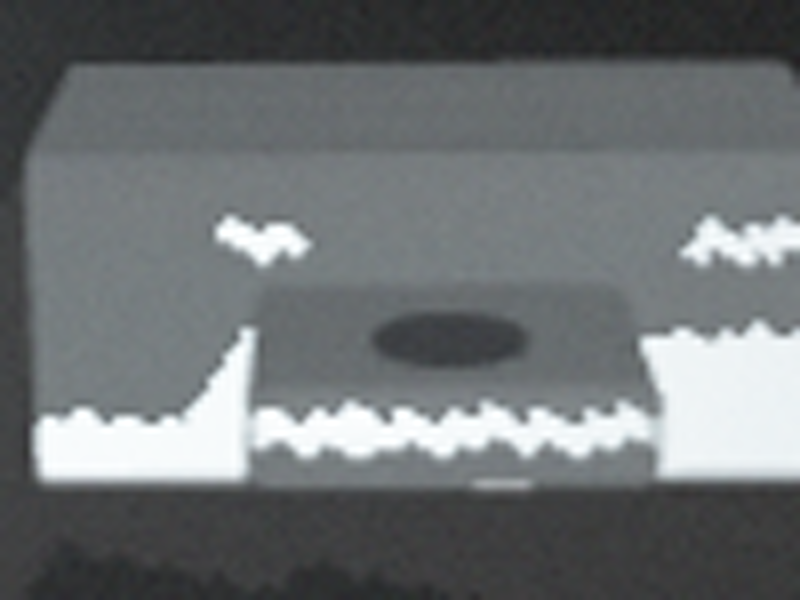

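Emit:
{"name": "move_arm", "arguments": {
  "increments": [
    [[-4,-8,0],0],
    [[0,0,-15],0],
    [[0,0,-15],0],
    [[0,0,-15],0],
    [[0,0,-8],0],
    [[0,0,0],0],
    [[0,0,0],0],
    [[0,0,0],0]
  ]
}}

```text
clock: 5.1
tool_pos: [0.3974, 0.2275, 0.0727]
orientation: [-179.6, 0.1, -57.7]
force: [-0.1, -0.6, 0.6]
opening: 0.0874
```

Emit:
{"name": "move_arm", "arguments": {
  "increments": [
    [[-3,-1,-6],0],
    [[-1,0,-6],0],
    [[0,0,-3],0],
    [[0,0,0],0],
    [[0,0,0],0],
    [[0,0,0],0],
    [[0,0,0],0],
    [[0,0,0],0]
  ]
}}

```text
clock: 5.9
tool_pos: [0.3936, 0.2272, 0.0577]
orientation: [-179.5, 0.1, -57.7]
force: [-0.9, 0.6, -0.1]
opening: 0.0878
```

Emit:
{"name": "move_arm", "arguments": {
  "increments": [
    [[0,-1,-3],0],
    [[0,0,0],0],
    [[0,0,0],0],
    [[0,0,0],0],
    [[0,0,0],0],
    [[0,0,0],0],
    [[0,0,0],0],
    [[0,0,0],0]
  ],
  "jaw": -1
}}

```text
clock: 6.7
tool_pos: [0.3938, 0.2263, 0.0546]
orientation: [-179.4, 0.1, -57.7]
force: [1.0, 0.2, -0.2]
opening: 0.0356
```

Emit:
{"name": "move_arm", "arguments": {
  "increments": [
    [[0,0,20],0],
    [[0,0,25],0],
    [[0,0,25],0],
    [[20,9,5],-0.05],
    [[28,13,0],-0.05],
    [[28,13,0],-0.05],
    [[25,12,0],-0.03],
    [[20,8,0],0]
  ]
}}

```text
clock: 7.5
tool_pos: [0.5126, 0.2783, 0.1296]
orientation: [180.0, 0.1, -68.5]
force: [-0.5, -0.3, -3.7]
opening: 0.0358
```

Emit:
{"name": "move_arm", "arguments": {
  "increments": [
    [[0,0,0],0],
    [[0,0,0],0],
    [[0,0,0],0],
    [[0,0,0],0],
    [[0,0,0],0],
    [[0,0,0],0],
    [[0,0,0],0],
    [[0,0,0],0]
  ]
}}

```text
clock: 8.3
tool_pos: [0.5107, 0.2771, 0.1271]
orientation: [179.7, 0.1, -68.5]
force: [-0.5, -0.2, -2.1]
opening: 0.0357
```

Emit:
{"name": "move_arm", "arguments": {
  "increments": [
    [[8,6,0],0.005],
    [[2,2,-6],0],
    [[0,0,-6],0],
    [[0,0,-2],0],
    [[0,0,0],0],
    [[0,0,0],0],
    [[0,0,0],0],
    [[0,0,0],0]
  ]
}}

```text
clock: 9.1
tool_pos: [0.5215, 0.2857, 0.1112]
orientation: [179.7, 0.0, -68.2]
force: [0.0, 1.2, -4.3]
opening: 0.0355
```

Run:
```python
from h import *
s=snap("wrist","w4");snap("top","t4");o=ctrl.get_obs();print(o["clock"],o["tool_pos"],o["orientation"])
im=cv2.imread("pics/w4.png");cv2.imwrite("pics/w4c.png",cv2.resize(im[60:310,200:450],None,fx=2.4,fy=2.4,interpolation=cv2.INTER_CUBIC))
```

```text
9.2 [0.52156425 0.28572502 0.11131536] [ 1.79666013e+02  4.76302527e-02 -6.82129064e+01]
```

View pics/w4.png

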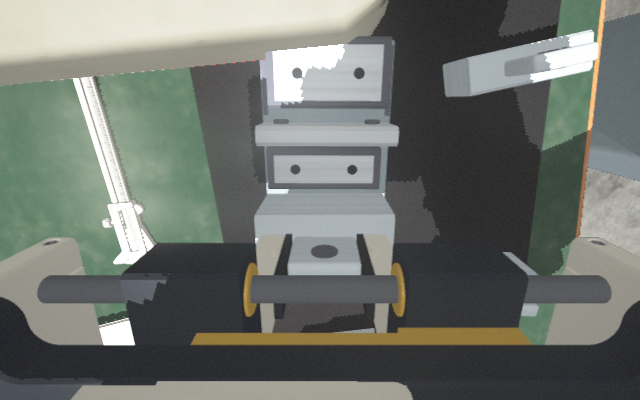

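View pics/w4c.png

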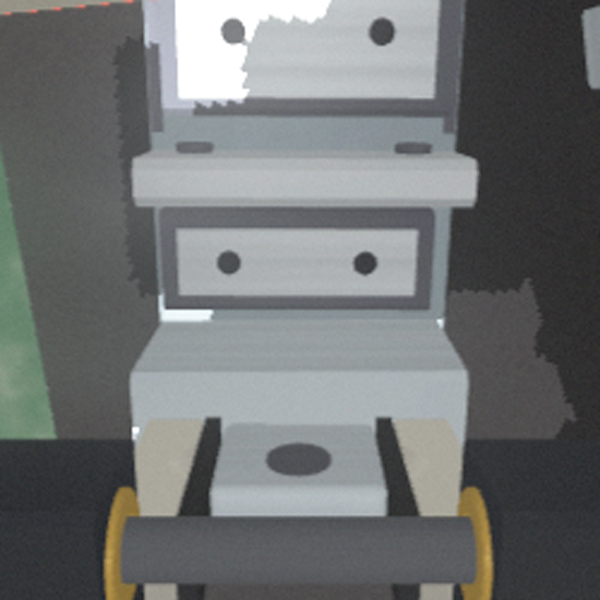

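```bash
cat >> h.py <<'E'
th=np.radians(21.9);u=np.array([np.cos(th),np.sin(th)]);v=np.array([-u[1],u[0]])
def fr(s,pts,z):
    P=ray(s,pts,z)[:,:2]*1000;return np.c_[P@u,P@v]
E
python3 - <<'E'
from h import *
np.set_printoptions(suppress=True,precision=1)
s=load("w4");C=lambda *p:np.array(p)/2.4+(200,60)
print("plate bottom",fr(s,C((160,321),(443,321)),.0617))
print("plate top edge",fr(s,C((132,371),(468,371)),.1057))
print("samp far",fr(s,C((160,308),(432,308)),.0525),"near",fr(s,C((160,210),(435,210)),.0525))
print("-cheek",fr(s,C((133,157),(475,157),(475,207),(133,207)),.050))
o=ctrl.get_obs()["tool_pos"][:2]*1000;print(o@u,o@v)
E
```

```text
plate bottom [[630.5  53.3]
 [547.7  53.6]]
plate top edge [[629.5  52.1]
 [550.4  52.4]]
samp far [[632.   52. ]
 [549.4  52.3]] near [[630.3  22.3]
 [550.1  22.5]]
-cheek [[637.7   7.4]
 [538.8   7.6]
 [537.8  22. ]
 [638.6  21.8]]
590.4981647351157 70.56894121647373
```

Emit:
{"name": "move_arm", "arguments": {
  "increments": [
    [[0,0,-8],0],
    [[0,0,-7],0],
    [[0,0,-7],0],
    [[0,0,-5],0],
    [[0,0,0],0],
    [[0,0,0],0],
    [[0,0,0],0],
    [[0,0,0],0]
  ]
}}

```text
clock: 10.0
tool_pos: [0.5214, 0.2856, 0.0815]
orientation: [179.6, 0.0, -68.2]
force: [0.3, 0.2, -3.4]
opening: 0.0355
```

Emit:
{"name": "move_arm", "arguments": {
  "increments": [
    [[0,0,-6],0],
    [[0,0,-6],0],
    [[0,0,-3],0],
    [[0,0,-2],0],
    [[0,0,-1],0],
    [[0,0,0],0],
    [[0,0,0],0],
    [[0,0,0],0]
  ]
}}

```text
clock: 10.8
tool_pos: [0.5217, 0.2858, 0.0629]
orientation: [179.7, 0.1, -68.2]
force: [-0.5, 0.0, -3.1]
opening: 0.0357
```

Emit:
{"name": "move_arm", "arguments": {
  "increments": [
    [[0.4,-0.9,0],0],
    [[0,0,0],0],
    [[0,0,-0.5],0],
    [[0,0,-0.3],0],
    [[0,0,0],0],
    [[0,0,0],0],
    [[0,0,0],0],
    [[0,0,0],0]
  ]
}}

```text
clock: 11.6
tool_pos: [0.522, 0.2855, 0.0629]
orientation: [179.8, 0.1, -68.2]
force: [-1.6, 1.2, -0.6]
opening: 0.0353
```

Run:
```python
from h import *
s=snap("wrist","w5");o=ctrl.get_obs();p=o["tool_pos"]*1000;print(o["clock"],p,p[:2]@u,p[:2]@v,o["force"])
im=cv2.imread("pics/w5.png");cv2.imwrite("pics/w5c.png",cv2.resize(im[80:310,200:450],None,fx=2.4,fy=2.4,interpolation=cv2.INTER_CUBIC))
```

```text
11.65 [521.9882293  285.45941567  62.87793899] 590.7924777201124 70.16436270091275 [-1.47167839 -0.25949178 -0.09127512]
```

View pics/w5c.png

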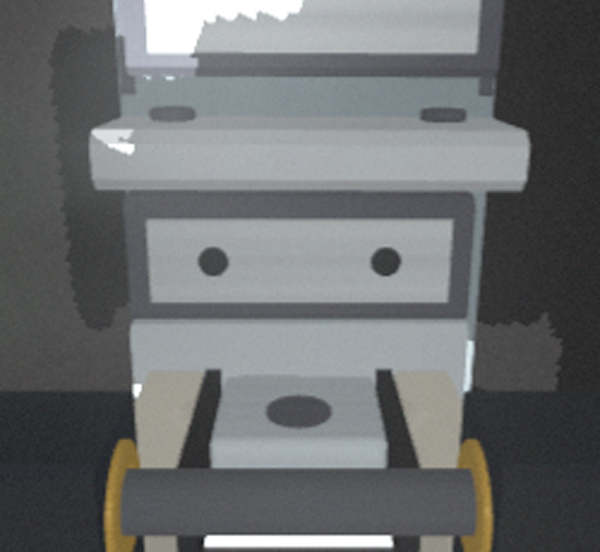

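Emit:
{"name": "move_arm", "arguments": {
  "increments": [
    [[0.5,-1.2,0],0],
    [[0.2,-0.4,0],0],
    [[0,0,0],0],
    [[0,0,0],0],
    [[0,0,0],0],
    [[0,0,0],0],
    [[0,0,0],0],
    [[0,0,0],0]
  ]
}}

```text
clock: 12.45
tool_pos: [0.5222, 0.2852, 0.0629]
orientation: [179.8, 0.2, -68.3]
force: [-3.2, 0.9, -0.8]
opening: 0.0362
```

Emit:
{"name": "move_arm", "arguments": {
  "increments": [
    [[0,0,0],0],
    [[0,0,0],0],
    [[0,0,0],0],
    [[0,0,15],0],
    [[0,0,25],0],
    [[0,0,35],0],
    [[0,0,35],0],
    [[0,0,0],0]
  ],
  "jaw": 0.3
}}

```text
clock: 13.25
tool_pos: [0.524, 0.2836, 0.1767]
orientation: [179.8, 0.0, -68.2]
force: [0.8, 0.2, -0.4]
opening: 0.0568
```

Run:
```python
from h import *
s=snap("wrist","w6");snap("top","t6");snap("scene","s6");o=ctrl.get_obs();p=o["tool_pos"]*1000;print(o["clock"],p,o["orientation"],o["opening"])
im=cv2.imread("pics/w6.png");cv2.imwrite("pics/w6c.png",cv2.resize(im[60:310,200:450],None,fx=2.4,fy=2.4,interpolation=cv2.INTER_CUBIC))
```

```text
13.4 [521.35150177 281.88533136 171.24734349] [ 1.79373106e+02 -5.46421637e-02 -6.82363117e+01] 0.056771434892293034
```

View pics/w6c.png

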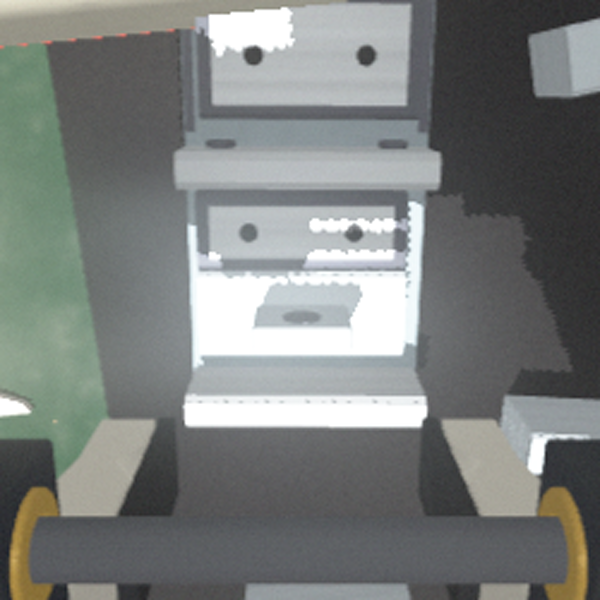

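Emit:
{"name": "move_arm", "arguments": {
  "increments": [
    [[-25,2,0],-0.02],
    [[-35,4,0],-0.02],
    [[-40,4,0],0],
    [[-35,3,-10],0],
    [[-15,1,-15],0],
    [[0,0,-15],0],
    [[0,0,0],0],
    [[0,0,0],0]
  ],
  "jaw": 1
}}

```text
clock: 14.2
tool_pos: [0.3637, 0.2906, 0.1209]
orientation: [178.7, -0.6, -70.7]
force: [0.2, 0.1, -0.5]
opening: 0.0873
```

Run:
```python
from h import *
s=load("w6");np.set_printoptions(suppress=True,precision=1);C=lambda *p:np.array(p)/2.4+(200,60)
print("plate34 +y top",fr(s,C((198,355),(408,355)),.056),"-y",fr(s,C((198,275),(408,275)),.056))
print("+cheek flat in",fr(s,C((185,397),(427,397)),.051),"out",fr(s,C((185,427),(427,427)),.051),"-cheek",fr(s,C((178,150),(440,188)),.051))
s=snap("wrist","w7");o=ctrl.get_obs();p=o["tool_pos"]*1000;print(o["clock"],p,o["orientation"],o["opening"])
print(proj(s,[.369,.2956,.081]))
im=cv2.imread("pics/w7.png");cv2.imwrite("pics/w7c.png",cv2.resize(im[140:260,240:400],None,fx=5,fy=5,interpolation=cv2.INTER_CUBIC))
```

```text
plate34 +y top [[631.5  86.5]
 [547.8  86.6]] -y [[630.2  53.8]
 [549.3  53.9]]
+cheek flat in [[638.3 106.6]
 [538.4 106.8]] out [[638.9 120.2]
 [537.7 120.4]] -cheek [[636.3   7.2]
 [537.9  21.3]]
14.25 [363.7 290.5 120.8] [178.7  -0.6 -70.8] 0.08781722751105256
[[313.2 226.3]]
```

View pics/w7c.png

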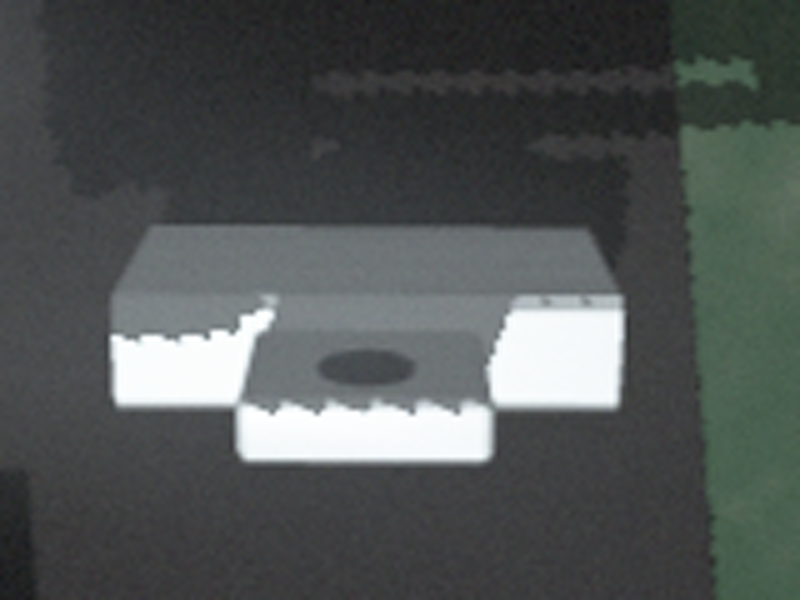

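Emit:
{"name": "move_arm", "arguments": {
  "increments": [
    [[5,5,0],0],
    [[0,0,-18],0],
    [[0,0,-18],0],
    [[0,0,-15],0],
    [[0,0,-5],0],
    [[0,0,0],0],
    [[0,0,0],0],
    [[0,0,0],0]
  ]
}}

```text
clock: 15.05
tool_pos: [0.3754, 0.3002, 0.067]
orientation: [179.1, -0.4, -70.9]
force: [-0.3, -0.6, 1.1]
opening: 0.0879
```

Emit:
{"name": "move_arm", "arguments": {
  "increments": [
    [[-5,-4,-4],0],
    [[-1,0,-4],0],
    [[0,0,-2],0],
    [[0,0,-1],0],
    [[0,0,0],0],
    [[0,0,0],0],
    [[0,0,0],0],
    [[0,0,0],0]
  ]
}}

```text
clock: 15.85
tool_pos: [0.3694, 0.2968, 0.0567]
orientation: [179.2, -0.2, -70.9]
force: [0.1, -0.2, 0.2]
opening: 0.0879
```

Emit:
{"name": "move_arm", "arguments": {
  "increments": [
    [[0,-1,-2],0],
    [[0,0,0],0],
    [[0,0,0],0],
    [[0,0,0],0],
    [[0,0,0],0],
    [[0,0,0],0],
    [[0,0,0],0],
    [[0,0,0],0]
  ],
  "jaw": -1
}}

```text
clock: 16.65
tool_pos: [0.3695, 0.2958, 0.0547]
orientation: [179.2, -0.2, -70.9]
force: [-1.4, -0.1, 0.6]
opening: 0.0357
```

Emit:
{"name": "move_arm", "arguments": {
  "increments": [
    [[0,0,20],0],
    [[0,0,25],0],
    [[0,0,25],0],
    [[20,2,5],0.02],
    [[30,3,0],0.02],
    [[35,3,0],0],
    [[30,3,0],0],
    [[15,2,0],0]
  ]
}}

```text
clock: 17.45
tool_pos: [0.4999, 0.3064, 0.131]
orientation: [178.9, -0.3, -68.4]
force: [-0.8, -0.4, -2.5]
opening: 0.036
```

Emit:
{"name": "move_arm", "arguments": {
  "increments": [
    [[3,0,0],0],
    [[0,0,0],0],
    [[0,0,0],0],
    [[0,0,0],0],
    [[0,0,0],0],
    [[0,0,0],0],
    [[0,0,0],0],
    [[0,0,0],0]
  ]
}}

```text
clock: 18.25
tool_pos: [0.5007, 0.3055, 0.1295]
orientation: [178.7, -0.4, -68.4]
force: [0.1, -0.5, -1.8]
opening: 0.0359
```

Emit:
{"name": "move_arm", "arguments": {
  "increments": [
    [[6,2,-5],0.005],
    [[5,2,-5],0],
    [[0,0,-2],0],
    [[0,0,0],0],
    [[0,0,0],0],
    [[0,0,0],0],
    [[0,0,0],0],
    [[0,0,0],0]
  ]
}}

```text
clock: 19.05
tool_pos: [0.5127, 0.3098, 0.1159]
orientation: [178.7, -0.4, -68.1]
force: [0.4, -0.3, -2.0]
opening: 0.0355
```

Run:
```python
from h import *
s=snap("wrist","w8");o=ctrl.get_obs();p=o["tool_pos"]*1000;print(o["clock"],p,p[:2]@u,p[:2]@v,o["orientation"])
im=cv2.imread("pics/w8.png");cv2.imwrite("pics/w8c.png",cv2.resize(im[80:310,220:430],None,fx=2.6,fy=2.6,interpolation=cv2.INTER_CUBIC))
```

```text
19.1 [512.71112911 309.78843463 115.94293542] 591.2592746611915 96.19795354006345 [178.71618964  -0.37652988 -68.09897111]
```

View pics/w8c.png

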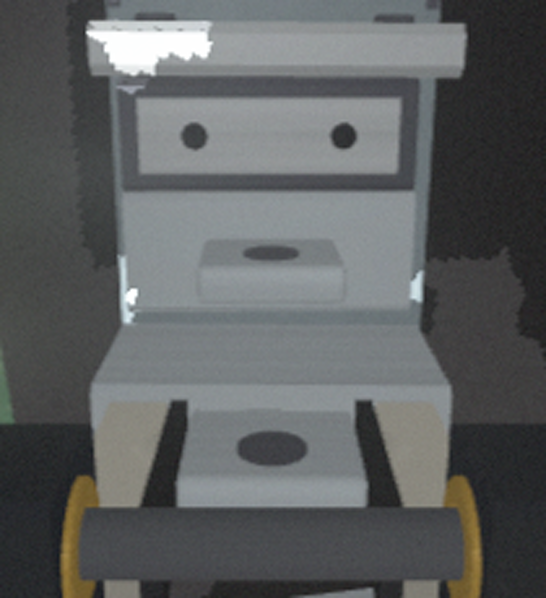

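Run:
```python
from h import *
np.set_printoptions(suppress=True,precision=1)
s=load("w8");C=lambda *p:np.array(p)/2.6+(220,80)
print("held bottom",fr(s,C((125,323),(418,323)),.0662),"top",fr(s,C((93,384),(450,384)),.1102))
print("34 edge +y",fr(s,C((125,308),(420,308)),.055),"-y",fr(s,C((122,192),(412,192)),.055))
```

```text
held bottom [[629.8  86.3]
 [549.8  86.9]] top [[630.2  85.6]
 [551.4  86.3]]
34 edge +y [[631.5  85.5]
 [547.   86.1]] -y [[630.6  52.3]
 [551.1  52.6]]
```

Emit:
{"name": "move_arm", "arguments": {
  "increments": [
    [[-0.2,0.4,-4],0],
    [[0,0,-4],0],
    [[0,0,-4],0],
    [[0,0,-4],0],
    [[0,0,-3],0],
    [[0,0,0],0],
    [[0,0,0],0],
    [[0,0,0],0]
  ]
}}

```text
clock: 19.9
tool_pos: [0.5122, 0.3101, 0.095]
orientation: [178.7, -0.4, -68.1]
force: [-0.1, 0.3, -2.0]
opening: 0.0357
```

Emit:
{"name": "move_arm", "arguments": {
  "increments": [
    [[0,0,-4],0],
    [[0,0,-4],0],
    [[0,0,-4],0],
    [[0,0,-4],0],
    [[0,0,-3],0],
    [[0,0,0],0],
    [[0,0,0],0],
    [[0,0,0],0]
  ]
}}

```text
clock: 20.7
tool_pos: [0.5123, 0.3101, 0.0743]
orientation: [178.7, -0.4, -68.1]
force: [-0.6, 0.3, -2.3]
opening: 0.0359
```

Emit:
{"name": "move_arm", "arguments": {
  "increments": [
    [[0,0,-4],0],
    [[0,0,-4],0],
    [[0,0,-2],0],
    [[0,0,-1],0],
    [[0,0,-0.5],0],
    [[0,0,0],0],
    [[0,0,0],0],
    [[0,0,0],0]
  ]
}}

```text
clock: 21.5
tool_pos: [0.5127, 0.3105, 0.0631]
orientation: [178.8, -0.4, -68.1]
force: [-0.7, -0.1, -2.2]
opening: 0.0356
```

Emit:
{"name": "move_arm", "arguments": {
  "increments": [
    [[0,0,-0.6],0],
    [[0,0,-0.6],0],
    [[0,0,0],0],
    [[0,0,0],0],
    [[0,0,0],0],
    [[0,0,0],0],
    [[0,0,0],0],
    [[0,0,0],0]
  ]
}}

```text
clock: 22.3
tool_pos: [0.5128, 0.3105, 0.063]
orientation: [178.8, -0.4, -68.0]
force: [0.1, 0.1, -0.0]
opening: 0.0359
```

Emit:
{"name": "move_arm", "arguments": {
  "increments": [
    [[0,0,0],0],
    [[0,0,0],0],
    [[0,0,0],0],
    [[0,0,12],0],
    [[0,0,25],0],
    [[0,0,35],0],
    [[0,0,35],0],
    [[0,0,20],0]
  ],
  "jaw": 0.3
}}

```text
clock: 23.1
tool_pos: [0.5118, 0.3088, 0.1945]
orientation: [178.6, -0.5, -68.0]
force: [0.7, 0.3, -0.7]
opening: 0.0567
```

Emit:
{"name": "move_arm", "arguments": {
  "increments": [
    [[0,15,10],0],
    [[0,20,10],0],
    [[0,10,0],0],
    [[0,0,0],0],
    [[0,0,0],0],
    [[0,0,0],0],
    [[0,0,0],0],
    [[0,0,0],0]
  ]
}}

```text
clock: 23.9
tool_pos: [0.5126, 0.3536, 0.2224]
orientation: [179.0, -0.4, -68.1]
force: [-0.6, -0.6, 0.8]
opening: 0.057
```

Run:
```python
from h import *
s=snap("wrist","w9");snap("top","t9");snap("scene","s9");o=ctrl.get_obs();p=o["tool_pos"]*1000;print(o["clock"],p)
im=cv2.imread("pics/w9.png");cv2.imwrite("pics/w9c.png",cv2.resize(im[0:260,190:510],None,fx=2.3,fy=2.3,interpolation=cv2.INTER_CUBIC))
a=cv2.imread("pics/s9.png")[155:255,300:430];cv2.imwrite("pics/s9c.png",cv2.resize(a,None,fx=6,fy=6,interpolation=cv2.INTER_CUBIC))
```

```text
24.05 [512.72414413 353.86209441 222.61452297]
```

View pics/w9c.png

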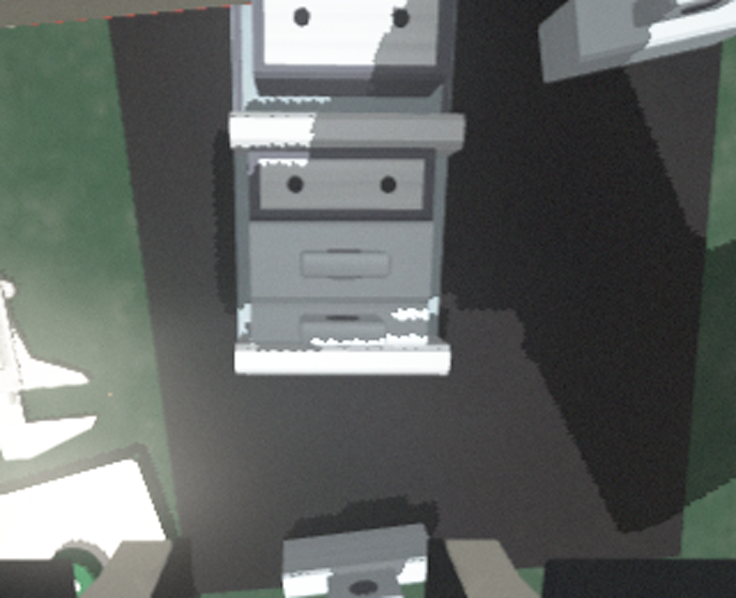

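View pics/s9c.png

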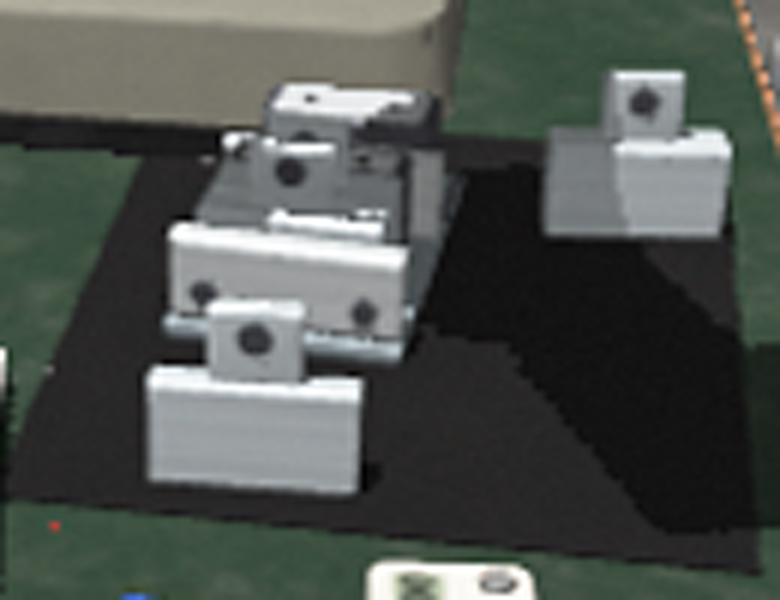

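View pics/t9.png

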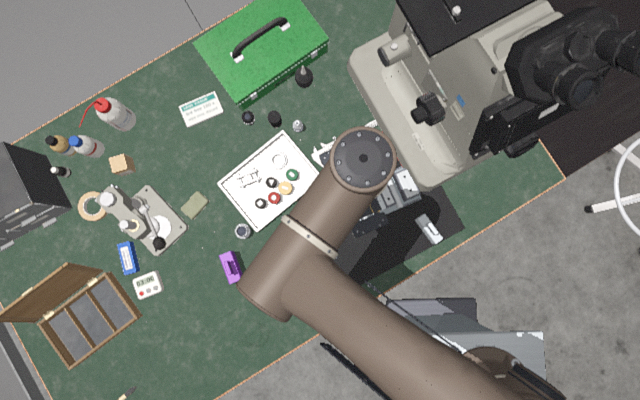

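Run:
```python
from h import *
np.set_printoptions(suppress=True,precision=1)
s=load("s9")
def W(a,b,z): p=(a*u+b*v)/1000;return [p[0],p[1],z]
for n,b in(("34",69.6),("19",96.6)):
    P=proj(s,[W(608.5,b+5,.089),W(572.5,b+5,.089),W(608.5,b+5,.057),W(572.5,b+5,.057),W(608.5,b-5,.089)]);print(n,(P-(300,155))*6)
w=load("w9");D=lambda *p:np.array(p)/2.3+(190,0)
print("19 tab",fr(w,D((301,316),(384,316),(384,334),(301,334)),.089))
print("34 tab",fr(w,D((301,252),(389,252),(389,277),(301,277)),.089))
print("34/19 joint",fr(w,D((250,298),(435,298)),.056), "sample/34",fr(w,D((250,220),(435,220)),.056),"cheek",fr(w,D((236,347),(448,347)),.051))
im=cv2.imread("pics/w9.png");cv2.imwrite("pics/w9d.png",cv2.resize(im[85:170,285:395],None,fx=7,fy=7,interpolation=cv2.INTER_CUBIC))
```

```text
34 [[261.7 110.7]
 [344.  119.1]
 [260.2 177.7]
 [341.2 186.5]
 [266.7 101.7]]
19 [[247.9 135.9]
 [332.  144.7]
 [246.6 203.9]
 [329.4 213.2]
 [253.1 126.4]]
19 tab [[608.3  89.6]
 [574.6  89.6]
 [574.3  96.9]
 [608.3  96.9]]
34 tab [[608.2  64.6]
 [573.4  64.6]
 [573.   74.2]
 [608.3  74.2]]
34/19 joint [[630.9  85.3]
 [547.8  85.3]] sample/34 [[630.1  52. ]
 [549.6  52. ]] cheek [[638.2 108. ]
 [539.6 108.2]]
```

View pics/w9d.png

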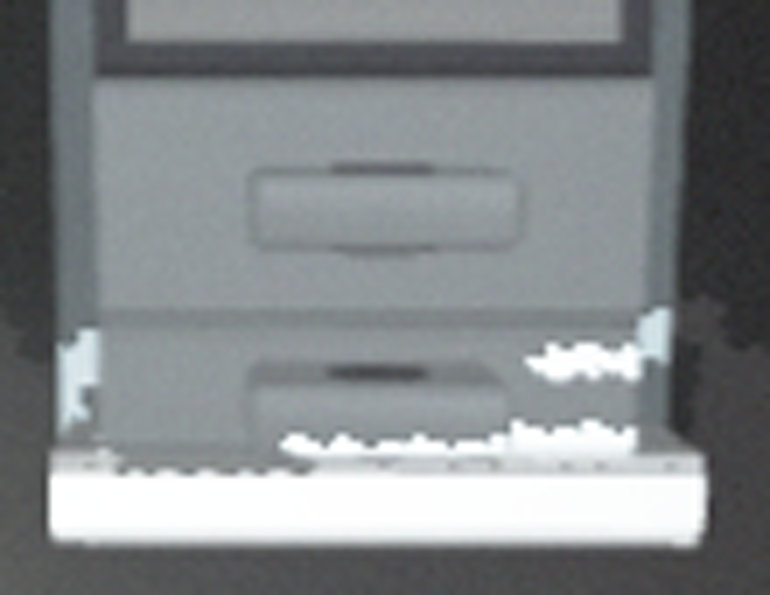

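Run:
```python
from plant import ctrl
print(ctrl.close_job())
```

```text
the job is handed in; nothing more can be done
None
```

The thin sample (30 mm) was the one between the cheeks, leaving a 55 mm gap, so I packed it with plate_34 and plate_19 (53 mm together). plate_34 stands next to the sample and plate_19 next to the +y cheek. I handed the job in at about 24 s.

**Fit:** The final wrist view shows both plates square and parallel, level with the sample lengthwise (about 2 mm from the middle of the frame) and about 8 mm inside the cheek ends.

**Height:** Both were lowered until the base plate carried their weight, with wrist-force readings of only a few newtons. In the scene view plate_19's tab is at its expected height. plate_34's tab is hidden behind it there and looks right in the wrist view.

**Other things:** plate_14, plate_25 and everything else look unmoved. The last top view is partly blocked by the arm, so the timer, the slide box and part of the caliper could not be checked there.

**Disagreements:** The wrist-camera readings of the same edge differed by 1–2 mm between views, such as plate_34's outer edge at 85.3 to 86.6 mm. The tool also tilted about 1° while placing plate_19, but the plate slid in without measurable side force. The 2 mm of play was worked out from the sizes, not measured.

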